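# Stop the rocker's cam wheel with its high spot at the pointer

### The arm

A 7-joint arm with a two-finger parallel gripper is mounted at the origin on the work surface. World frame = base frame: x ahead of the robot, y to its left, z up, the work surface at z = 0. Lengths are in m, angles in degrees, forces in N, time in s.
With the tool pointing down it reaches from about 0.35 to 0.775 m from the base axis. Payload 3.1 kg.
Tool frame: the origin (TCP) lies on the centre line of the jaws, within the pads' length; the fingertips stand 17 mm ahead of it and the grasp point (between the pads) lies 2 mm behind it (robot.tip_reach is the distance from the TCP to the fingertips, in m); z points along the fingers, y is the line along which they close (so a half turn about z gives the same grasp; the last joint's range is limited). The gripper opens to 85 mm and grips with 20 to 120 N. Pads are 22 mm wide; open, the fingers measure 114 mm over their backs; the gripper's body (76 mm by 85 mm) begins 54 mm behind the grasp point. The pads swing forward as they close: fully open they stand 13 mm farther back than shut.
Start: joints at [-74.238, 17.813, 0.802, 86.603, -0.252, 75.585, -1.558], TCP at [0.171, 0.523, 0.248] pointing down, gripper open.
Joint ranges: [-154.91, 154.91], [-16.99, 109.72], [-72.82, 74.43], [7.12, 147.25], [-82.49, 262.49], [11.32, 116.49], [-174.64, 174.64]. Speed limits (degrees/s): [159.86, 159.86, 180, 180, 180, 180, 180].

### API

Orientations are given as [roll, pitch, yaw] about the fixed x, y, z axes, in that order (R = Rz(yaw) Ry(pitch) Rx(roll)).
In Python, from station import robot, fingers, vision, workorder, recognise gives the robot as it stands. Calls block until the motion is done:
- robot.move_to(position, orientation): joint-space move of the TCP to a pose.
- robot.line_to(position, orientation=None, velocity=0.15, f_stop=None): straight line of the TCP; orientation=None keeps the orientation; velocity is the mean speed in m/s. With f_stop (N) it stops when the force on the tool has changed by that much, and returns True; else False.
- robot.move_j(angles): joint-space move.
- fingers.gripper_to(opening, force=None): opening from 0.0 (shut) to 1.0 (fully open); force is the grip in N (None keeps the last); returns when the fingers have stopped.
- robot.pause(seconds).
- robot.inverse_kinematics(position, orientation): joint angles nearest the present ones, or None.
- vision.grab_frame(name): name is "scene" or "top" or "wrist"; returns the picture (384x512x3 uint8, red, green, blue); there is no depth.
- vision.calibration(name): a dict with "mtx" (3x3 intrinsics, pixels), "extrinsics" (4x4, takes a point from world to camera coordinates); the wrist camera has in their place "T_tool_cam" (4x4, takes a point from camera to tool coordinates, whose origin is the TCP and whose axes are the flange's). Camera axes: x right, y up, looking along -z (the intrinsics and any distortion apply to the point x, -y, -z); pixel columns grow to the right and rows downward; lengths in m; the calibration is good to about 2 mm. A picture is of the moment at which its call begins: read the wrist's pose just before it. calibration takes no time and is no camera call.
A pose or a line that the arm cannot do raises robot.PlanningError and nothing moves.
- workorder.close_job(): hands the job in; it is judged then, once.
Trained networks look in the newest picture that a camera, given by its name, has taken for a name from the list of things; names that differ only in an ending like _2 or _b are one class to them, and where a whole thing is asked for, a point or a joint stands for the part that bears it (a point fixed in the world has none). Each returns a list of dicts, best first, with "p" (0 to 1); they miss things now and then, are a little off and sometimes report something else, mostly with a low value. They report only what shows in the picture. A call takes as long as a camera call. They do not tell look-alikes from the thing itself.
- recognise(label, camera): "rect" ([centre column, centre row, width, height] in pixels, round what is visible of it).
Readings, each from a call of its own:
- robot.current_time_s(): time.
- robot.current_joint_positions(): joint angles.
- robot.current_dq(): joint speeds.
- robot.current_joint_torque(): joint torques, N m.
- robot.current_tool_pos(): TCP position.
- robot.current_eef_rot(): TCP orientation.
- robot.current_contact_force(): force on the tool from outside, world axes, zero at the start.
- robot.current_torque(): the same for the moment, N m.
- robot.current_finger_gap(): opening from 0.0 (shut) to 1.0 (fully open).
- robot.current_gripper_force(): force on a finger pad.
Only numpy, scipy, OpenCV 4.12 (cv2) and the standard library are available. Lean on these libraries where they do the work, as an engineer would, in place of code of your own. Each camera call takes 0.05 s, during which the arm holds its last target. There are 200 camera calls.

### The job

Two drive wheels from slide-staining rockers stand on checking stands on the lab bench; one is plain round, the other is a cam with a high spot bulging from its rim. Turn the cam wheel slowly by its upright finger peg, never faster than about a third of a turn a second, until the peak of the high spot stands at the tip of its stand's fixed pointer, then let go and leave it there. Do not turn the plain wheel or disturb the bottle and the slide rack.

Things in the scene. Friction and masses are not known exactly. Their poses are not given: they have to be found in the camera images.
- cam_wheel: Flat pale grey plastic cam wheel on a vertical axle on a fixed stand. Origin on the axle at mid thickness, 64 mm above the bench; z up, x towards the high spot. Disc of 82 mm radius, 18 mm thick (top at 73 mm), with one high spot: a rounded bulge 55 mm wide, 18 mm out from the rim. Turns endlessly either way with light friction (1 to 2 N at the peg); stays where left.
- high_spot (a point): Peak of the bulge on the cam wheel's rim, 100 mm from the axle, at mid thickness of the wheel.
- pointer_tip (a point): Tip of the fixed pointer of the cam wheel's stand: a dark level steel cone 10 mm thick on an upright 12 mm pin (144 mm from the axle), pointing at the axle. The tip is 104 mm from the axle at the wheel's mid thickness: the high spot passes it with a 4 mm gap. All of it is below the wheel's top face.
- cam_peg (a point): Upright finger peg of the cam wheel: black round sleeve, 16 mm across, spinning freely on its pin, so a gripper need not turn with the wheel. Point on the peg's axis, 95 mm above the bench; the sleeve spans 74 to 114 mm above the bench. 60 mm from the axle, 120 degrees counter-clockwise (from above) from the high spot.
- plain_peg (a point): The same point of the same kind of peg (60 mm from the axle) on the other wheel, which is plain round (82 mm radius, no bulge) on a like stand with a like pointer. To be left alone.
- bottle: Bystander: closed amber glass bottle, 56 mm in diameter, 115 mm tall. Origin at the centre of its underside.
- rack: Bystander: dark grey plastic slide-staining rack, 100 x 45 x 100 mm tall. Origin at the centre of its underside.
There are look-alikes about, which are no part of the job. Leave any red look-alike of the part that bears cam_wheel alone.

How it is judged (in metres and radians):
At the end, for the whole second after the job is handed in: The peak of the cam wheel's high spot is within 18 mm (about 10 degrees either way) of the pointer's tip, seen from above, and the wheel is at rest (horizontal distance between high_spot and pointer_tip below 0.018 m and angular speed of cam_wheel below 0.05 rad/s); the robot touches nothing.
It fails at once if the cam wheel was spun fast (over 2.4 rad/s) (angular speed of cam_wheel above 2.4 rad/s).
It fails at once if the plain wheel was turned (its peg moved over 15 mm) (distance of plain_peg from where it was at the start of the episode above 0.015 m).
It fails at once if the bottle was disturbed (moved over 20 mm) (distance of bottle from where it was at the start of the episode above 0.02 m).
It fails at once if the slide rack was disturbed (moved over 20 mm) (distance of rack from where it was at the start of the episode above 0.02 m).
It also fails if it takes over 43 s, if anything falls off the work surface, if the arm or the gripper's body presses on something with over 40 N, if the wrist force passes 120 N, or if a joint passes its speed limit or range.

## Working session

There is one attempt and no reset: what is moved stays moved. The work goes in short steps, each a Python script; the robot and the scene stay as the last script left them, time stands still between calls to the robot, and variables do not carry over. Pictures are saved under pics/ and viewed, at most 10 in all, crops included, and the job is handed in when it is done.

```bash
mkdir -p pics
python3 - <<'E'
from station import robot, fingers, vision, workorder, recognise
import cv2,numpy as np
for n in ["scene","top"]:
    im=vision.grab_frame(n); cv2.imwrite(f"pics/{n}.png",im[:,:,::-1])
    c=vision.calibration(n); print(n,np.round(c["mtx"],1).tolist(),np.round(c["extrinsics"],3).tolist(),[k for k in c])
    for l in ["cam_wheel","cam_peg","plain_peg","pointer_tip","high_spot","bottle","rack"]:
        print(l,[(np.round(d["rect"]).astype(int).tolist(),round(d["p"],2)) for d in recognise(l,n)])
print(robot.current_time_s())
E
```

```text
scene [[466.9, 0.0, 255.5], [0.0, 466.9, 197.3], [0.0, 0.0, 1.0]] [[0.854, 0.519, 0.019, -0.398], [-0.365, 0.573, 0.734, 0.075], [0.37, -0.634, 0.679, -1.604], [0.0, 0.0, 0.0, 1.0]] ['mtx', 'extrinsics']
cam_wheel [([131, 235, 58, 54], 0.93), ([241, 146, 46, 38], 0.86), ([318, 190, 51, 38], 0.66), ([288, 110, 44, 30], 0.65)]
cam_peg [([240, 146, 46, 35], 0.92), ([314, 194, 52, 40], 0.75), ([287, 110, 41, 34], 0.65), ([317, 208, 53, 67], 0.64), ([130, 232, 57, 50], 0.57)]
plain_peg [([251, 258, 64, 58], 0.56), ([313, 192, 51, 40], 0.26)]
pointer_tip [([240, 158, 47, 66], 0.92), ([317, 207, 55, 67], 0.88), ([290, 119, 55, 52], 0.68)]
high_spot [([315, 190, 52, 38], 0.94), ([244, 145, 42, 39], 0.64), ([289, 109, 45, 39], 0.63), ([133, 234, 60, 52], 0.62)]
bottle [([345, 159, 16, 35], 0.96)]
rack [([179, 343, 54, 46], 0.84)]
top [[487.6, 0.0, 255.1], [0.0, 487.6, 186.3], [0.0, 0.0, 1.0]] [[0.026, -1.0, 0.01, 0.026], [0.999, 0.026, 0.045, -0.439], [-0.045, 0.009, 0.999, -1.497], [0.0, 0.0, 0.0, 1.0]] ['mtx', 'extrinsics']
cam_wheel [([83, 233, 55, 60], 0.85), ([351, 265, 56, 54], 0.79), ([204, 140, 64, 58], 0.65), ([178, 251, 57, 51], 0.56)]
cam_peg [([180, 252, 59, 52], 0.97), ([204, 141, 59, 60], 0.94), ([355, 266, 53, 63], 0.75), ([84, 234, 56, 58], 0.57)]
plain_peg [([323, 151, 58, 56], 0.95)]
pointer_tip [([351, 254, 59, 80], 0.96), ([210, 134, 70, 71], 0.95), ([88, 227, 56, 85], 0.83), ([187, 247, 72, 64], 0.76)]
high_spot [([204, 142, 61, 59], 0.86), ([177, 251, 57, 57], 0.67), ([84, 234, 60, 60], 0.64)]
bottle [([133, 138, 28, 24], 0.83), ([204, 141, 64, 59], 0.31)]
rack [([412, 161, 26, 32], 0.82)]
0.8
```

Run:
```python
import cv2
a=cv2.imread("pics/top.png");b=cv2.imread("pics/scene.png")
cv2.imwrite("pics/top2.png",cv2.resize(a[90:320,30:450],(800,438),interpolation=cv2.INTER_CUBIC))
cv2.imwrite("pics/scene2.png",cv2.resize(b,(768,576),interpolation=cv2.INTER_CUBIC))
```

```text
(no output)
```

View pics/top2.png

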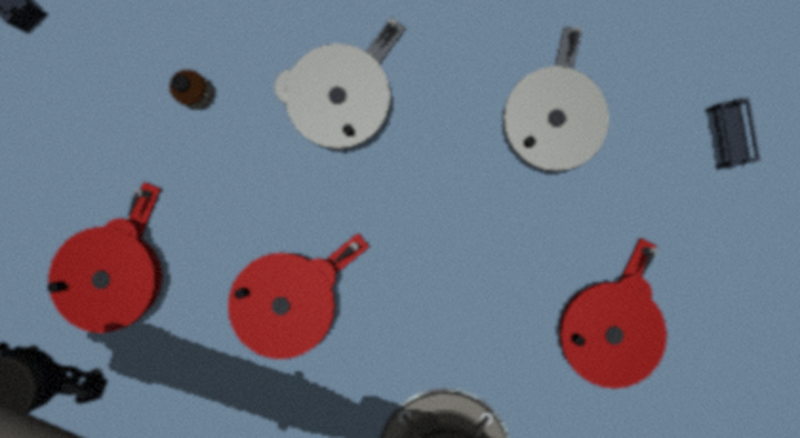

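View pics/scene2.png

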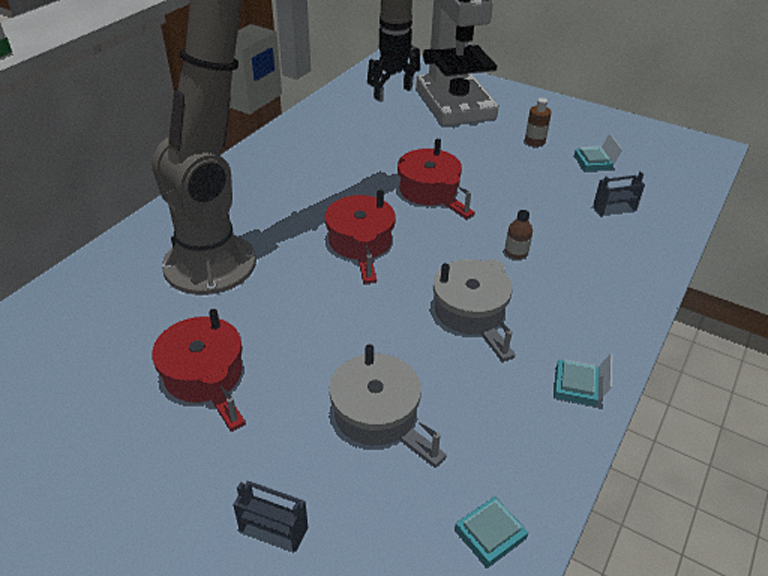

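The top view shows five candidates.
- **Red wheels:** about (83,233), (178,251) and (351,265). These are look-alikes, so I leave them alone.
- **Pale wheel at (322,152):** round with no bulge, so it is the plain one.
- **Pale wheel at (207,140):** has a bulge at (175,135), its peg at (213,159) and its pointer at upper right (238,105). This is the cam wheel.

Next I measure it and check it in a close crop.

```bash
cat > h.py <<'E'
import numpy as np,cv2
from scipy.optimize import least_squares
from station import robot, fingers, vision, workorder, recognise
from scipy.spatial.transform import Rotation as R
def cam(n):
    c=vision.calibration(n)
    if n!="wrist": return c["mtx"],np.linalg.inv(c["extrinsics"])
    T=np.eye(4);T[:3,:3]=R.from_euler("xyz",robot.current_eef_rot(),degrees=True).as_matrix();T[:3,3]=robot.current_tool_pos()
    return c["mtx"],T@c["T_tool_cam"]
def unproj(px,z,K,T):
    px=np.atleast_2d(px).astype(float)
    d=np.c_[(px[:,0]-K[0,2])/K[0,0],-(px[:,1]-K[1,2])/K[1,1],-np.ones(len(px))]@T[:3,:3].T
    return T[:3,3]+d*((z-T[2,3])/d[:,2])[:,None]
def proj(p,K,T):
    q=np.linalg.inv(T)@np.r_[p,1]; return np.array([K[0,2]-K[0,0]*q[0]/q[2],K[1,2]+K[1,1]*q[1]/q[2]])
def pale(im):
    return ((im.min(2)>135)&(im.max(2).astype(int)-im.min(2)<28)).astype(np.uint8)
def wheel(im,seed,K,T,zt=0.073):
    """fit disc r=82 plus find bulge angle on pale top face"""
    m=cv2.morphologyEx(pale(im),cv2.MORPH_OPEN,np.ones((3,3)))
    cs=cv2.findContours(m,cv2.RETR_EXTERNAL,cv2.CHAIN_APPROX_NONE)[0]
    c=max((c for c in cs if cv2.pointPolygonTest(c,tuple(map(float,seed)),False)>=0),key=cv2.contourArea)[:,0]
    w=unproj(c,zt,K,T)[:,:2]
    s=least_squares(lambda x:np.hypot(*(w-x[:2]).T)-x[2],[*w.mean(0),.082],loss="soft_l1",f_scale=.001).x
    d=w-s[:2]; r=np.hypot(*d.T); b=d[r>s[2]+.007]
    return s,(np.degrees(np.arctan2(*b.mean(0)[::-1])) if len(b) else None),r.max()
E
python3 - <<'E'
from h import *
im=cv2.imread("pics/top.png")[:,:,::-1].copy(); K,T=cam("top")
print(im[140,195],im[105,237])
s,b,r=wheel(im,(200,145),K,T);print(s,b,r)
for n,p,z in [("hub",(207.4,139.9),.075),("pegtop",(212.5,158.5),.114),("pin",(237,103.5),.066)]:
    w=unproj(p,z,K,T)[0,:2];d=w-s[:2];print(n,w,np.hypot(*d),np.degrees(np.arctan2(d[1],d[0])))
cv2.imwrite("pics/crop.png",cv2.resize(im[90:185,155:255,::-1],None,fx=6,fy=6,interpolation=cv2.INTER_CUBIC))
E
```

```text
[162 162 161] [41 42 45]
[0.57004664 0.18669573 0.07973879] 81.91760820891471 0.09559178026189749
hub [0.56899456 0.18311749] 0.0037297019761965418 -106.38446956968517
pegtop [0.51014261 0.16323766] 0.0643333082275135 -158.61497828418632
pin [0.68226378 0.09866588] 0.14262516862626828 -38.11276242519636
```

View pics/crop.png

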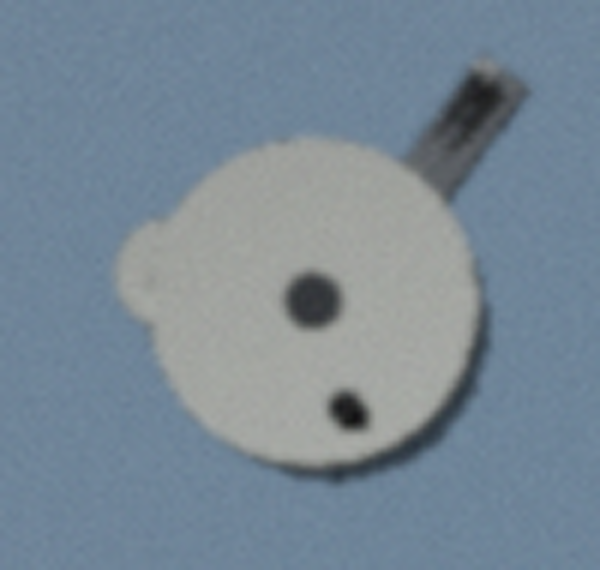

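The crop confirms the choice: pale wheel, one bulge at left (crop 130,270), peg at (348,410), pointer at upper right (475,100). Next I look closer with the wrist camera.

Run:
```python
from h import *
print(robot.current_eef_rot(), vision.calibration("wrist")["T_tool_cam"].round(3).tolist())
rot=robot.current_eef_rot()
robot.move_to([0.52,0.165,0.36],[180,0,float(rot[2])])
K,T=cam("wrist"); im=vision.grab_frame("wrist"); np.savez("w1.npz",K=K,T=T,im=im)
cv2.imwrite("pics/w1.png",im[:,:,::-1])
print(robot.current_time_s(),robot.current_eef_rot(),K[0],[proj(p,K,T).round() for p in [(.569,.184,.075),(.513,.162,.114),(.68,.1,.066)]])
```

```text
[1.79999544e+02 7.87740456e-04 1.61849158e+02] [[0.001, 0.961, 0.276, 0.07], [1.0, -0.001, -0.0, -0.0], [-0.0, 0.276, -0.961, -0.126], [0.0, 0.0, 0.0, 1.0]]
2.7083 [ 1.79989571e+02 -6.74105705e-02  1.62030444e+02] [276.93761186   0.         255.47242894] [array([276., 189.]), array([251., 164.]), array([247., 263.])]
```

View pics/w1.png

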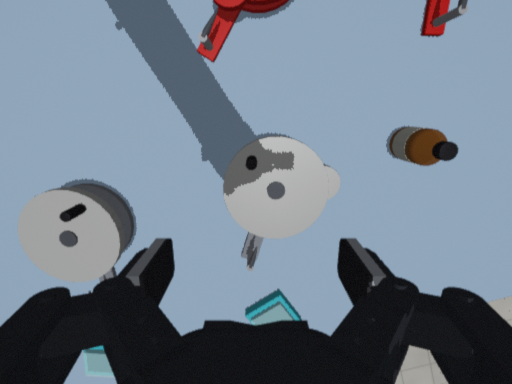

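The wrist view agrees with the estimate: hub (276,190), peg top (251,163), bulge (338,182), pointer (252,260). I now refine the angles, grasp the peg and turn it clockwise.

Run:
```python
from h import *
d=np.load("w1.npz");K,T,im=d["K"],d["T"],d["im"]
ax=unproj((276.5,190),.074,K,T)[0,:2]
for n,p,z in [("pegtop",(252,162),.114),("bulge",(340,182),.073),("pinfoot",(250.5,267),.07),("pinfoot",(250.5,267),.03)]:
    w=unproj(p,z,K,T)[0,:2];e=w-ax;print(n,w,np.hypot(*e),np.degrees(np.arctan2(e[1],e[0])))
print(ax)
cv2.imwrite("pics/w1c.png",cv2.resize(im[120:280,200:350,::-1],None,fx=3.7,fy=3.7,interpolation=cv2.INTER_CUBIC))
# go over the peg
yaw=float(robot.current_eef_rot()[2])
fingers.gripper_to(0.5)
robot.move_to([.513,.162,.17],[180,0,yaw]); print(robot.current_time_s())
```

```text
pegtop [0.51159862 0.16458835] 0.06248252402305753 -161.4791874677152
bulge [0.58892411 0.28066751] 0.09791516350766019 79.35986681901045
pinfoot [0.68770912 0.103736  ] 0.1420199830637252 -34.62681787121172
pinfoot [0.71028277 0.0956054 ] 0.1653291394378784 -32.499664840289604
[0.57084507 0.18443587]
3.9833
```

View pics/w1c.png

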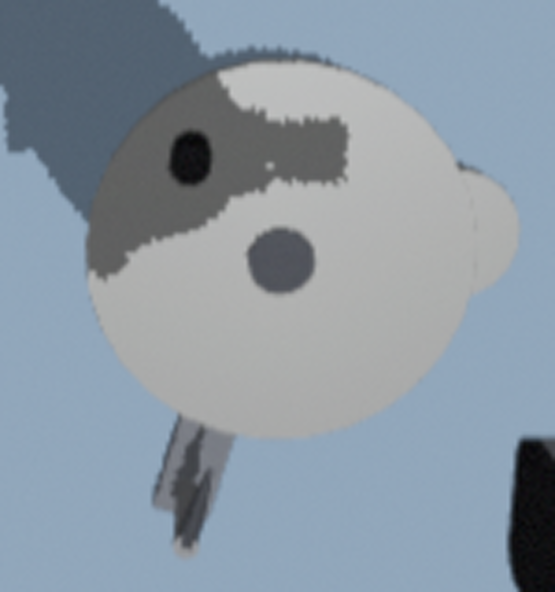

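Run:
```python
from h import *
ax=np.array([.570,.1842]); P=lambda a,z:[ax[0]+.06*np.cos(np.radians(a)),ax[1]+.06*np.sin(np.radians(a)),z]
robot.line_to(P(-161,.17))
if robot.line_to(P(-161,.101),velocity=.1,f_stop=8): print("contact",robot.current_tool_pos())
fingers.gripper_to(0.0,force=20)
print("grip",robot.current_finger_gap(),robot.current_gripper_force(),robot.current_contact_force())
t=[];
for a in np.linspace(-161,-275,13)[1:]:
    robot.line_to(P(a,.101),velocity=.04); t.append(np.linalg.norm(robot.current_contact_force()))
print(np.round(t,1),robot.current_tool_pos(),robot.current_time_s())
im=vision.grab_frame("top"); cv2.imwrite("pics/t2.png",cv2.resize(im[90:185,155:255,::-1],None,fx=6,fy=6,interpolation=cv2.INTER_CUBIC))
```

```text
grip 0.18130077021077576 21.766720712184906 [-1.48431086 -0.92620252  4.44009493]
[5.4 5.3 5.6 5.3 5.3 5.3 5.2 5.7 6.7 6.3 5.4 5.9] [0.57674032 0.24248671 0.10185503] 10.225
```

View pics/t2.png

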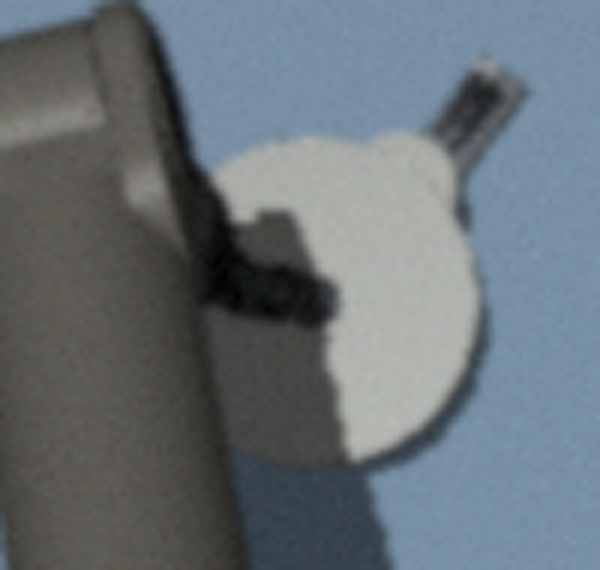

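The bulge (crop 420,160) now lines up with the pointer (488,68), at about 37° from the hub for both. I release, lift and verify.

Run:
```python
from h import *
fingers.gripper_to(0.45); p=robot.current_tool_pos()
robot.line_to([p[0],p[1],.2],velocity=.1)
robot.line_to([.46,.17,.36],velocity=.2)
K,T=cam("wrist"); im=vision.grab_frame("wrist")
np.savez("w2.npz",K=K,T=T,im=im)
u,v=proj((.61,.16,.07),K,T).astype(int); print(u,v,robot.current_time_s(),robot.current_contact_force())
u0,v0=max(u-75,0),max(v-75,0);print(u0,v0)
cv2.imwrite("pics/w2.png",cv2.resize(im[v0:v0+150,u0:u0+150,::-1],None,fx=4,fy=4,interpolation=cv2.INTER_CUBIC))
```

```text
277 249 13.0167 [-0.25330784 -0.07327839  0.22977813]
202 174
```

View pics/w2.png

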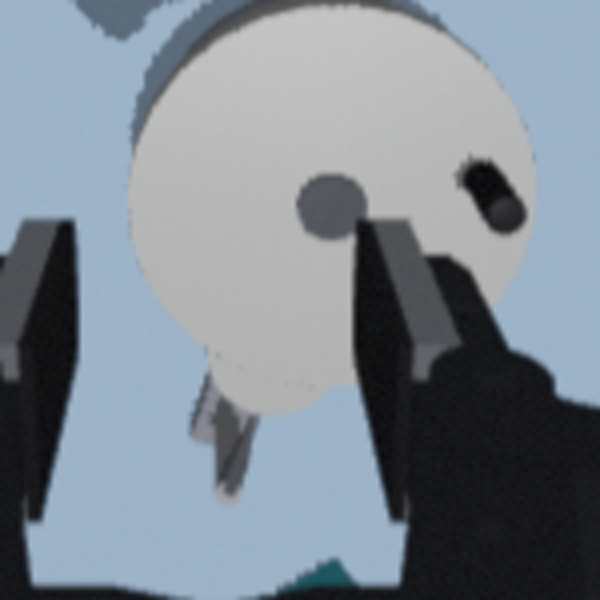

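Run:
```python
from h import *
d=np.load("w2.npz");K,T=d["K"],d["T"]
U=lambda p,z:unproj((202+p[0]/4,174+p[1]/4),z,K,T)[0,:2]
ax=U((332,206),.074)
for n,p,z in [("n1",(209,345),.073),("n2",(330,388),.073),("pk",(268,413),.073),("pin",(228,493),.07),("peg",(507,215),.114),("pegfoot",(478,175),.074)]:
    e=U(p,z)-ax;print(n,np.hypot(*e).round(4),np.degrees(np.arctan2(e[1],e[0])).round(1))
print(ax)
```

```text
n1 0.0796 -56.0
n2 0.0828 -16.7
pk 0.0978 -32.2
pin 0.1425 -34.6
peg 0.0602 84.8
pegfoot 0.0589 85.1
[0.57122451 0.18360981]
```

The peg measures 85°, which puts the high spot at −35°. The pointer is at −34.6°, so the wheel is aligned.

```bash
python3 -c "
from station import robot,workorder
print(workorder.close_job(), robot.current_time_s())"
```

```text
the job is handed in; nothing more can be done
the job is handed in; nothing more can be done
```

The job is handed in: I turned the cam wheel slowly by its peg until its high spot measured within about 1° of the pointer tip, then released it and moved the arm clear, with no contact at the plain wheel, the bottle or the rack; the judge's result was not shown.

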